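# Pack the smoked cheese in the keeper and click it shut

### The job

Put the small smoked cheese brick into the white keeper box, lying flat on its floor while the lid is still open. Then swing the green lid shut and press its free edge down past the orange spring catch until it clicks and stays fully closed. Do not push the other cheeses about.

Things in the scene. Friction and masses are not known exactly. Their poses are not given: they have to be found in the camera images.
- keeper: White open-topped box fixed to the deck: 160 (its x) x 130 (its y) mm, walls 50 mm high, 4 thick, floor 4 thick. Origin: centre of its underside, z up. The lid's hinge line runs along the box's x over the +y wall, at y = +65, z = 50 mm in the box frame. An orange spring catch with a steel roller stands outside the middle of the -y wall (42 mm wide, out to y = -81 mm, up to z = 45 mm).
- keeper_lid (a joint): Hinge angle of the green lid (rad): 0 = fully closed, grows as it opens upward; 1.57 = upright, at most 2.1, leaning back. Lid: 160 mm along the box's x, 134 mm from hinge line to free edge, top 7.5 mm above the hinge line when closed. The hinge is stiff: the lid stays where left. Unlatched it stops on the catch near 0.09 rad.
- lid_edge (a point): The place to press: on the lid's upper side over the catch, at the middle of its free edge, 12 mm in from the edge (122 mm from the hinge line); 57 mm above the deck when closed. About 8 to 14 N straight down here takes the lid from resting on the catch past it; the catch then holds it shut.
- keeper_in (a point): Centre of the box's inner floor, 4 mm above the deck; axes as the box's.
- smoked_brick: Small beige smoked cheese brick, 53 mm along its x, 82 mm along its y, 38 mm high, about 0.24 kg, loose on the deck. Origin: centre of its underside, z up. Grip it across its x (53 mm). Mind the fixed curved frame of the display glass to the right of it, an arch standing across the deck's right part near y = -0.45 m, from the deck's front edge up to about 0.43 m: pass over its low front end or round it.
- pressed_cut: Bystander: dark-rinded triangular cut of cheese, 100 x 92 x 40 mm, loose. Origin: centre of its underside.
- caciotta_small: Bystander: small pale round cheese, 101 x 97 x 46 mm, loose. Origin: centre of its underside.

How it is judged:
On the way:
1. the cheese lies in the box, let go, with the lid still open (x of smoked_brick in the frame of keeper between -0.06 and 0.06 m and y of smoked_brick in the frame of keeper between -0.05 and 0.05 m and height (world z) of smoked_brick below 0.012 m and angle between smoked_brick's own z axis and vertical below 0.2 rad and contact force between the fingers and smoked_brick below 0.2 N and value of joint keeper_lid above 0.5 rad), for 0.2 s.
At the end, for the whole second after the job is handed in: The lid is caught shut (hinge angle under 0.03 rad) and the smoked cheese lies at rest inside the box, flat (within 0.2 rad) on its floor (value of joint keeper_lid below 0.03 rad and x of smoked_brick in the frame of keeper between -0.06 and 0.06 m and y of smoked_brick in the frame of keeper between -0.05 and 0.05 m and height (world z) of smoked_brick below 0.012 m and angle between smoked_brick's own z axis and vertical below 0.2 rad and linear speed of smoked_brick below 0.02 m/s); the robot touches nothing.
It fails at once if a loose bystander (dark-rinded cut, small round cheese) is moved more than 30 mm (distance of any of pressed_cut, caciotta_small from where it was at the start of the episode above 0.03 m).
It also fails if it takes over 54 s, if anything falls off the work surface, if the arm or the gripper's body presses on something with over 40 N, if the wrist force passes 120 N, or if a joint passes its speed limit or range.

### The arm

A 6-joint arm with a two-finger parallel gripper is mounted at the origin on a cart in front of the work surface, level with it; the furniture and walls round the work are solid. World frame = base frame: x ahead of the robot, y to its left, z up, the work surface at z = 0. Lengths are in m, angles in rad, forces in N, time in s.
With the tool pointing down it reaches from about 0.25 to 0.85 m from the base axis. Payload 12.5 kg.
Tool frame: the origin (TCP) lies midway between the tips of the shut fingers; the grasp point (between the pads) lies 19 mm behind it; z points along the fingers, y is the line along which they close (so a half turn about z gives the same grasp; the last joint's range is limited). The gripper opens to 93 mm and grips with 3 to 60 N. Pads are 15 mm wide; open, the fingers measure 128 mm over their backs; the gripper's body (75 mm by 188 mm) begins 65 mm behind the grasp point.
Start: joints at [1.015, 0.351, 1.652, -0, 1.139, -0.085], TCP at [0.249, 0.49, 0.219] pointing down, gripper open.
Joint ranges: [-2.75, 2.75], [-0.79, 2.1], [0.01, 2.65], [-1.57, 4.71], [0.07, 3.14], [-2.87, 2.87]. Speed limits (rad/s): [2.22, 2.22, 2.79, 3.14, 3.14, 3.14].

### API

Orientations are given as [roll, pitch, yaw] about the fixed x, y, z axes, in that order (R = Rz(yaw) Ry(pitch) Rx(roll)).
In Python, from station import ctrl gives the robot as it stands.
- The arm moves only by the tool apply_moves, never from a script. Its argument "steps" is a list of rows, each a list of 7 numbers: the turn, a rotation vector about the tool's x, y, z in degrees, then the shift along the tool's x, y, z in mm, then the closure, from -1 (fully open) to 1 (shut). A call has 1 to 12 rows; each row is the pose to reach, as a shift and turn from the pose commanded when the call began, along the tool's axes at that moment; what a row does not reach only later rows make up. A row lasts 1/12 s, in which the tool goes at most 41.7 mm and 7.16 degrees, less where a joint would pass 70% of its speed; a pose out of reach is approached as far as the arm can. A call with a gripper value outside its range is refused whole. The fingers move at their own pace and stop on an object; "force" is the grip in N (left out, the last holds). Time passes only in rows, so rows that repeat a pose let the fingers close. It gives the time, the measured TCP pose, the force, the opening and the grip force at its end, in the units of the state.
- ctrl.get_state(): the state, without advancing time (a new reading comes with each control period).
- ctrl.grab_frame(name): name is "scene" or "top"; returns (picture, depth): 480x640x3 uint8, red, green, blue; 480x640 float32, m along the optical axis (not along the pixel's ray), 0 where there is no reading.
- ctrl.get_calibration(name): a dict with "intrinsics" (3x3 intrinsics, pixels), "xyz" and "rotation" of the camera in the world. Camera axes: x right, y up, looking along -z (the intrinsics and any distortion apply to the point x, -y, -z); pixel columns grow to the right and rows downward; lengths in m; the calibration is good to about 2 mm. A picture is of the moment at which its call begins. get_calibration takes no time and is no camera call.
- ctrl.close_job(): hands the job in; it is judged then, once.
The state is a dict: "time_s": time; "joint_pos": joint angles; "dq": joint speeds; "effort": joint torques, N m; "eef_pos": TCP position; "orientation": TCP orientation; "force": force on the tool from outside, world axes, zero at the start; "wrist_torque": the same for the moment, N m; "grip_width": finger opening in m; "grip_force": force on a finger pad.
Only numpy, scipy, OpenCV 4.12 (cv2) and the standard library are available. Lean on these libraries where they do the work, as an engineer would, in place of code of your own. Each camera call takes 0.05 s, during which the arm holds its last target. There are 200 camera calls.

## Working session

There is one attempt and no reset: what is moved stays moved. The work goes in short steps, Python scripts to look and compute and a tool call to move; the robot and the scene stay as the last step left them, time stands still between calls to the robot, and variables do not carry over. Pictures are saved under pics/ and viewed, at most 10 in all, crops included, and the job is handed in when it is done.

Besides the shell and the picture viewer there is one more tool, called after "Request:" as name([rows], argument=value, ...), one row to a line, values as JSON. apply_moves: Moves the arm, as the interface text tells. Its arguments: {"type":"object","properties":{"steps":{"type":"array","items":{"type":"array","items":{"type":"number"}}},"force":{"type":"number"}},"required":["steps"]}

```bash
mkdir -p pics; cat > h.py <<'E'
import numpy as np, cv2
from station import ctrl
def grab(n):
    im,d=ctrl.grab_frame(n); c=ctrl.get_calibration(n)
    K=np.array(c["intrinsics"]);R=np.array(c["rotation"]);t=np.array(c["xyz"])
    if R.shape!=(3,3):
        from scipy.spatial.transform import Rotation as Ro; R=Ro.from_euler('xyz',R).as_matrix()
    v,u=np.mgrid[0:480,0:640]
    P=np.stack([(u-K[0,2])/K[0,0]*d,-(v-K[1,2])/K[1,1]*d,-d],-1)@R.T+t
    P[d==0]=np.nan
    return im,d,P
def save(n,im): cv2.imwrite("pics/"+n+".png",im[:,:,::-1])
E
python3 - <<'E'
from h import *
for n in("scene","top"):
    im,d,P=grab(n);save(n+"0",im);np.savez("/tmp/"+n,im=im,P=P);c=ctrl.get_calibration(n);print(c)
print(ctrl.get_state())
E
```

```text
{'intrinsics': array([[458.33574933,   0.        , 315.89493845],
       [  0.        , 458.33574933, 244.93459097],
       [  0.        ,   0.        ,   1.        ]]), 'xyz': array([ 8.86274839e-04, -4.99949007e-01,  8.92980675e-01]), 'rotation': array([ 0.70742249,  0.0110111 , -0.78582422])}
{'intrinsics': array([[601.47529345,   0.        , 319.8647228 ],
       [  0.        , 601.47529345, 241.76895294],
       [  0.        ,   0.        ,   1.        ]]), 'xyz': array([0.41697944, 0.01290745, 1.40226087]), 'rotation': array([ 6.87465037e-02, -6.48353183e-05, -1.57688119e+00])}
{'time_s': 0.1, 'joint_pos': array([ 1.01541782e+00,  3.51209547e-01,  1.65232782e+00, -2.12163513e-05,
        1.13908329e+00, -8.46162896e-02]), 'dq': array([-0.00073568,  0.00096742, -0.00287946, -0.00047104, -0.00014978,
        0.00058759]), 'effort': array([ 9.62223385e-04, -4.98028958e+01, -2.85704666e+01,  7.01004406e-02,
        2.38486694e-02, -4.47931109e-05]), 'eef_pos': array([0.2492964 , 0.48992832, 0.21815263]), 'orientation': array([-3.14056670e+00, -6.76903429e-05,  2.67083929e+00]), 'force': array([ 0.1293385 ,  0.17243888, -0.26799824]), 'wrist_torque': array([-0.02138825,  0.00432816, -0.03735775]), 'grip_force': 0.0, 'grip_width': 0.09309903365909743}
```

View pics/top0.png

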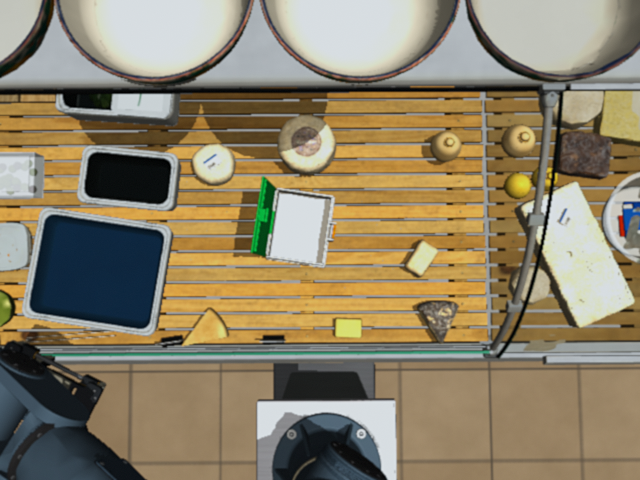

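View pics/scene0.png

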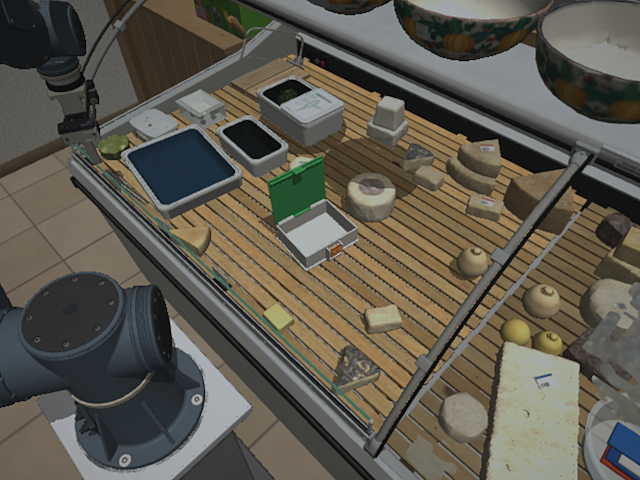

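The top view shows the keeper near (300,228), its open green lid at (263,218) and the catch at (331,232). The beige brick is at (421,258), with the dark cut at (438,318) and the small round cheese at (213,163). The glass frame runs along column ~520.

```bash
python3 - <<'E'
from h import *
for n in("top","scene"):
    f=np.load("/tmp/%s.npz"%n);im,P=f["im"],f["P"]
    hsv=cv2.cvtColor(im,cv2.COLOR_RGB2HSV)
    z=P[...,2]
    def rect(m,name,lo=None):
        m=cv2.morphologyEx(m.astype(np.uint8),cv2.MORPH_OPEN,np.ones((3,3)))
        k,l,s,c=cv2.connectedComponentsWithStats(m)
        for i in range(1,k):
            if s[i,4]<60: continue
            q=P[l==i]; r=cv2.minAreaRect((q[:,:2]*1000).astype(np.float32))
            print(n,name,s[i,4],np.round(c[i]),"rect",np.round(r[0],1),np.round(r[1],1),round(r[2],1),"z",np.round(np.nanpercentile(q[:,2],[5,50,95])*1000,1))
    box=(P[...,0]>.2)&(P[...,0]<.6)&(P[...,1]>-.35)&(P[...,1]<.25)
    rect(box&(z>.028)&(z<.046)&(P[...,1]<-.12),"brick-h")
    rect(box&(hsv[...,1]<40)&(z>.040)&(z<.060),"rim")
    rect(box&(hsv[...,1]<40)&(z>-.01)&(z<.060)&(hsv[...,2]>120)&(P[...,1]>-.05),"white")
    rect(box&(hsv[...,0]>45)&(hsv[...,0]<75)&(hsv[...,1]>120)&(z>.03),"lid")
    rect(box&(hsv[...,0]<15)&(hsv[...,1]>180)&(z>.02),"catch")
E
```

```text
top brick-h 596 [421. 258.] rect [ 473.4 -217.7] [47.3 75.9] 56.3 z [29.7 34.2 39.2]
top brick-h 970 [439. 317.] rect [ 340.6 -266.4] [95.7 80.7] 28.4 z [30.8 36.4 41.7]
top white 3440 [301. 234.] rect [536.3  56.6] [141.7 146.4] 80.8 z [ 0.7  5.9 48.6]
top lid 909 [262. 225.] rect [539.4 133.8] [ 24.8 121. ] 81.3 z [ 51.7 138.4 185.1]
scene brick-h 647 [382. 315.] rect [ 472.8 -219.1] [47.9 76. ] 54.8 z [31.2 36.8 39.9]
scene brick-h 1182 [355. 367.] rect [ 342.6 -265.9] [94.1 81.8] 30.2 z [33.  38.6 41.6]
scene rim 119 [285. 222.] rect [502.3 126.9] [60.  20.3] 12.9 z [41.3 50.  56. ]
scene rim 227 [326. 246.] rect [527.7  -2.5] [ 23.4 143.6] 73.9 z [41.3 48.2 53.5]
scene rim 63 [290. 241.] rect [470.3  72.7] [59.   5.8] 82.8 z [41.  48.9 54. ]
scene white 60 [286. 220.] rect [508.8 129.6] [ 7.6 48.3] 81.2 z [48.7 52.6 56.3]
scene white 1228 [312. 236.] rect [536.2  59.2] [130.  137.4] 81.2 z [ 5.5  8.3 51.5]
scene white 507 [218. 303.] rect [251.4  99.1] [296.8  13.5] 89.9 z [-8.7 -5.8 -3.1]
scene lid 1847 [292. 192.] rect [540.3 132.7] [ 24.5 121.3] 81.0 z [ 58.5 122.3 181.8]
```

```bash
python3 - <<'E'
from h import *
f=np.load("/tmp/top.npz");im,P=f["im"],f["P"];hsv=cv2.cvtColor(im,cv2.COLOR_RGB2HSV)
big=cv2.resize(im[165:345,240:460],None,fx=3.6,fy=3.3,interpolation=cv2.INTER_NEAREST);save("crop",big)
a=np.deg2rad(-9);bx=np.array([np.cos(a),np.sin(a)]);by=np.array([-bx[1],bx[0]])
for n in("top","scene"):
    f=np.load("/tmp/%s.npz"%n);im,P=f["im"],f["P"];hsv=cv2.cvtColor(im,cv2.COLOR_RGB2HSV)
    x,y,z=P[...,0],P[...,1],P[...,2]
    box=(x>.4)&(x<.65)&(y>-.1)&(y<.2)
    for nm,m in(("floor",box&(hsv[...,1]<40)&(hsv[...,2]>100)&(z<.012)),("rim",box&(hsv[...,1]<40)&(z>.042)&(z<.058)&(hsv[...,2]>100))):
        q=P[m][:,:2]*1000;u=q@bx;v=q@by
        print(n,nm,len(q),"u",np.percentile(u,[1,5,50,95,99]).round(),"v",np.percentile(v,[1,5,50,95,99]).round())
    g=box&(hsv[...,0]>45)&(hsv[...,0]<75)&(hsv[...,1]>120)&(z>.03)
    q=P[g]*1000;u=q[:,:2]@bx;v=q[:,:2]@by
    print(n,"lid u",np.percentile(u,[1,50,99]).round(),"v-z fit",np.polyfit(q[:,2],v,1),"zmax",q[:,2].max(), "ang",np.polyfit(u,v-np.polyval(np.polyfit(q[:,2],v,1),q[:,2]),1))
    c=box&(hsv[...,0]<15)&(hsv[...,1]>180)
    q=P[c]*1000
    # catch orange relative
    w=(q[:,:2]@by<20)&(q[:,2]>20); q=q[w]
    if len(q): print("catch",len(q),"u",np.percentile(q[:,:2]@bx,[2,50,98]),"v",np.percentile(q[:,:2]@by,[2,50,98]))
E
```

```text
top floor 4280 u [394. 429. 525. 602. 618.] v [-11.  28. 138. 204. 274.]
top rim 489 u [451. 452. 526. 609. 610.] v [ 69.  73. 133. 208. 210.]
top lid u [453. 527. 605.] v-z fit [9.02169152e-02 2.05600858e+02] zmax 191.17043506365738 ang [ 0.00409697 -2.16315996]
scene floor 1818 u [393. 430. 527. 602. 609.] v [-11.  44. 150. 204. 248.]
scene rim 476 u [452. 453. 523. 610. 611.] v [ 67.  73. 124. 209. 211.]
scene lid u [454. 528. 608.] v-z fit [9.79619302e-02 2.05893209e+02] zmax 192.11666810435779 ang [ 0.00623113 -3.29756202]
```

View pics/crop.png

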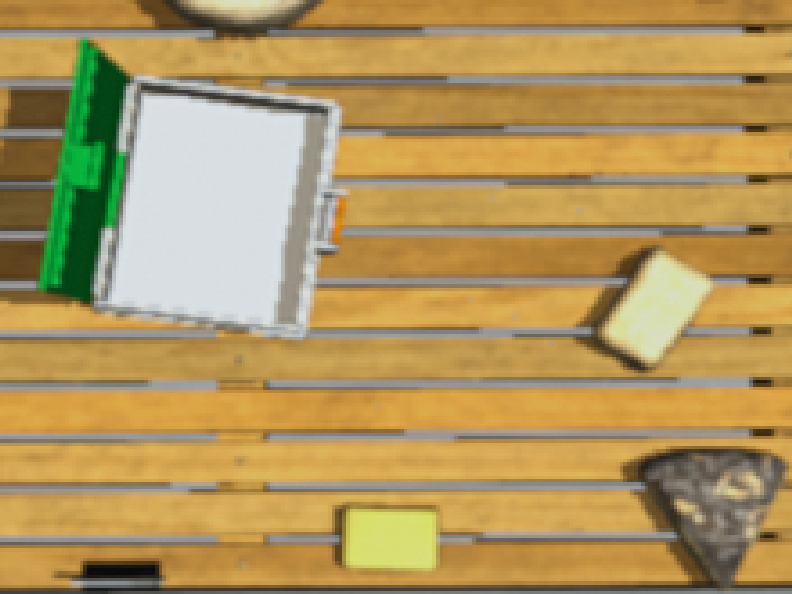

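The crop shows the box rim spanning crop columns 95–340 with the lid leaning slightly back. The brick is at crop (657,308), well clear of the dark cut at (710,500). Both views agree: brick at (473,-218) mm with its short axis at 55.5°, box centre at (547,60) mm with its x axis at -9°, and the lid at about 1.66 rad.

```bash
cat >> h.py <<'E'
from scipy.spatial.transform import Rotation as Ro
def to(p,yaw,rp=(180,0)):
    s=ctrl.get_state();R=Ro.from_euler('xyz',s["orientation"]);T=Ro.from_euler('xyz',[rp[0],rp[1],yaw],degrees=True)
    rv=(R.inv()*T).as_rotvec(degrees=True);d=R.inv().apply(np.array(p)-s["eef_pos"]*1000)
    print("t",s["time_s"],"pos",(s["eef_pos"]*1000).round(1),"rpy",np.rad2deg(s["orientation"]).round(1),"F",s["force"].round(1),"w",round(s["grip_width"],4),"gf",s["grip_force"]); print("move",rv.round(2),d.round(1))
E
python3 -c "
from h import *
to((473,-218,220),145.5)"
```

```text
t 0.1 pos [249.3 489.9 218.2] rpy [-179.9   -0.   153. ] F [ 0.1  0.2 -0.3] w 0.0931 gf 0.0
move [-0.06 -0.    7.53] [-520.5 -529.5   -1.3]
```

Request:
apply_moves([
  [0,0,7.5,-520.5,-529.5,-1,-1],
  [0,0,7.5,-520.5,-529.5,-1,-1],
  [0,0,7.5,-520.5,-529.5,-1,-1],
  [0,0,7.5,-520.5,-529.5,-1,-1],
  [0,0,7.5,-520.5,-529.5,-1,-1],
  [0,0,7.5,-520.5,-529.5,-1,-1],
  [0,0,7.5,-520.5,-529.5,-1,-1],
  [0,0,7.5,-520.5,-529.5,-1,-1],
  [0,0,7.5,-520.5,-529.5,-1,-1],
  [0,0,7.5,-520.5,-529.5,-1,-1],
  [0,0,7.5,-520.5,-529.5,-1,-1],
  [0,0,7.5,-520.5,-529.5,-1,-1],
])

```text
time_s: 1.1
eef_pos: [0.4001, 0.0113, 0.2194]
orientation: [3.141, 0.0, 2.54]
force: [0.5, 0.6, 0.5]
grip_width: 0.0927
grip_force: 0.0
```

```bash
python3 -c "
from h import *
to((473,-218,220),145.5)"
```

```text
t 1.1 pos [400.1  11.3 219.4] rpy [180.    0.  145.5] F [0.5 0.6 0.5] w 0.0927 gf 0.0
move [0.01 0.01 0.02] [-189.9 -147.7   -0.6]
```

Request:
apply_moves([
  [0,0,0,-190,-148,0,-1],
  [0,0,0,-190,-148,0,-1],
  [0,0,0,-190,-148,0,-1],
  [0,0,0,-190,-148,0,-1],
  [0,0,0,-190,-148,0,-1],
  [0,0,0,-190,-148,0,-1],
  [0,0,0,-190,-148,0,-1],
  [0,0,0,-190,-148,0,-1],
  [0,0,0,-190,-148,0,-1],
  [0,0,0,-190,-148,0,-1],
])

```text
time_s: 1.93
eef_pos: [0.4726, -0.215, 0.2192]
orientation: [3.141, -0.001, 2.541]
force: [0.7, 0.1, 0.7]
grip_width: 0.0929
grip_force: 0.0
```

```bash
python3 -c "
from h import *
to((473,-218,10),145.5)"
```

```text
t 1.9333 pos [ 472.6 -215.   219.2] rpy [180.   -0.  145.6] F [0.7 0.1 0.7] w 0.0929 gf 0.0
move [ 0.01 -0.03  0.08] [ -2.1  -2.2 209.2]
```

Request:
apply_moves([
  [0,0,0,0,0,40,-1],
  [0,0,0,0,0,80,-1],
  [0,0,0,0,0,120,-1],
  [0,0,0,0,0,150,-1],
  [0,0,0,0,0,150,-1],
  [0,0,0,0,0,150,-1],
  [0,0,0,0,0,150,-1],
])

```text
time_s: 2.52
eef_pos: [0.4739, -0.2161, 0.0713]
orientation: [3.141, 0.002, 2.541]
force: [-0.0, -1.3, 0.1]
grip_width: 0.0927
grip_force: 0.0
```

```bash
python3 -c "
from h import *
to((473,-218,10),145.5)"
```

```text
t 2.5167 pos [ 473.9 -216.1   71.3] rpy [1.800e+02 1.000e-01 1.456e+02] F [-0.  -1.3  0.1] w 0.0927 gf 0.0
move [0.01 0.13 0.07] [-0.1 -2.1 61.3]
```

Request:
apply_moves([
  [0,0,0,0,-2,25,-1],
  [0,0,0,0,-2,45,-1],
  [0,0,0,0,-2,60,-1],
  [0,0,0,0,-2,60,-1],
  [0,0,0,0,-2,60,-1],
  [0,0,0,0,-2,60,1],
  [0,0,0,0,-2,60,1],
  [0,0,0,0,-2,60,1],
  [0,0,0,0,-2,60,1],
  [0,0,0,0,-2,60,1],
  [0,0,0,0,-2,60,1],
  [0,0,0,0,-2,60,1],
], force=20)

```text
time_s: 3.52
eef_pos: [0.4718, -0.2178, 0.0094]
orientation: [3.142, 0.0, 2.54]
force: [-0.3, -0.1, 0.0]
grip_width: 0.0508
grip_force: 0.0
```

Request:
apply_moves([
  [0,0,0,0,0,0,1],
  [0,0,0,0,0,0,1],
  [0,0,0,0,0,0,1],
])

```text
time_s: 3.77
eef_pos: [0.4717, -0.2179, 0.0093]
orientation: [-3.141, -0.0, 2.54]
force: [-1.9, -0.3, 1.2]
grip_width: 0.0455
grip_force: 20.0
```

```bash
python3 -c "
from h import *
to((473,-218,160),145.5)"
```

```text
t 3.7667 pos [ 471.7 -217.9    9.3] rpy [-180.    -0.   145.5] F [-1.9 -0.3  1.2] w 0.0455 gf 19.999627768993378
move [-0.01 -0.01  0.03] [  -1.1    0.6 -150.7]
```

Request:
apply_moves([
  [0,0,0,0,0,-20,1],
  [0,0,0,0,0,-50,1],
  [0,0,0,0,0,-90,1],
  [0,0,0,0,0,-130,1],
  [0,0,0,0,0,-150,1],
  [0,0,0,0,0,-150,1],
  [0,0,0,0,0,-150,1],
])

```text
time_s: 4.35
eef_pos: [0.4718, -0.2177, 0.1593]
orientation: [3.141, 0.001, 2.54]
force: [0.1, 0.1, -3.5]
grip_width: 0.0457
grip_force: 20.0
```

```bash
python3 - <<'E'
from h import *
to((547,60,160),81)
im,d,P=grab("scene");np.savez("/tmp/s1",im=im,P=P)
save("s1",cv2.resize(im[170:420,240:560],None,fx=2.4,fy=2.4))
E
```

```text
t 4.35 pos [ 471.8 -217.7  159.3] rpy [1.800e+02 1.000e-01 1.455e+02] F [ 0.1  0.1 -3.5] w 0.0457 gf 19.999100267887115
move [4.000e-02 4.000e-02 6.453e+01] [ 95.2 271.5  -0.7]
```

View pics/s1.png

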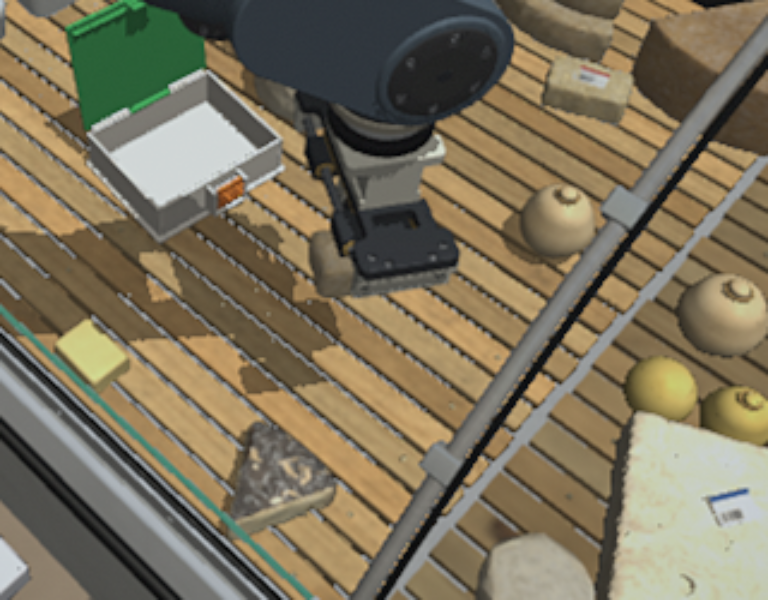

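The scene crop shows the brick held level between the fingers at (335,262), the box and open lid unchanged at (185,150), and the dark cut undisturbed at (285,475). I'll turn while travelling halfway, then go on.

Request:
apply_moves([
  [0,0,7,6,18,0,1],
  [0,0,14,11,32,0,1],
  [0,0,21,17,50,0,1],
  [0,0,28,22,65,0,1],
  [0,0,35,28,82,0,1],
  [0,0,42,34,100,0,1],
  [0,0,49,40,116,0,1],
  [0,0,56,45,132,0,1],
  [0,0,63,45,132,0,1],
  [0,0,64.5,45,132,0,1],
  [0,0,64.5,45,132,0,1],
  [0,0,64.5,45,132,0,1],
])

```text
time_s: 5.4
eef_pos: [0.5086, -0.0833, 0.1575]
orientation: [-3.138, -0.0, 1.416]
force: [0.7, 0.5, -3.6]
grip_width: 0.0459
grip_force: 20.0
```

```bash
python3 -c "
from h import *
to((546,52,160),81)"
```

```text
t 5.4 pos [508.6 -83.3 157.5] rpy [-179.8   -0.    81.1] F [ 0.7  0.5 -3.6] w 0.0459 gf 19.999262988567352
move [-0.18 -0.02  0.11] [139.5  16.   -2.5]
```

Request:
apply_moves([
  [0,0,0,30,3,0,1],
  [0,0,0,60,7,0,1],
  [0,0,0,90,10,0,1],
  [0,0,0,115,13,0,1],
  [0,0,0,135,16,0,1],
  [0,0,0,139.5,16,0,1],
  [0,0,0,139.5,16,0,1],
  [0,0,0,139.5,16,0,1],
])

```text
time_s: 6.07
eef_pos: [0.5465, 0.0512, 0.1586]
orientation: [-3.14, 0.0, 1.415]
force: [0.4, -0.4, -2.7]
grip_width: 0.0454
grip_force: 20.0
```

```bash
python3 - <<'E'
from h import *
to((546,52,15),81)
im,d,P=grab("scene")
save("s2",cv2.resize(im[120:320,200:456],None,fx=3,fy=3))
E
```

```text
t 6.0667 pos [546.5  51.2 158.6] rpy [-179.9    0.    81.1] F [ 0.4 -0.4 -2.7] w 0.0454 gf 19.998996555805206
move [-0.07  0.03  0.07] [  0.8  -0.5 143.6]
```

View pics/s2.png

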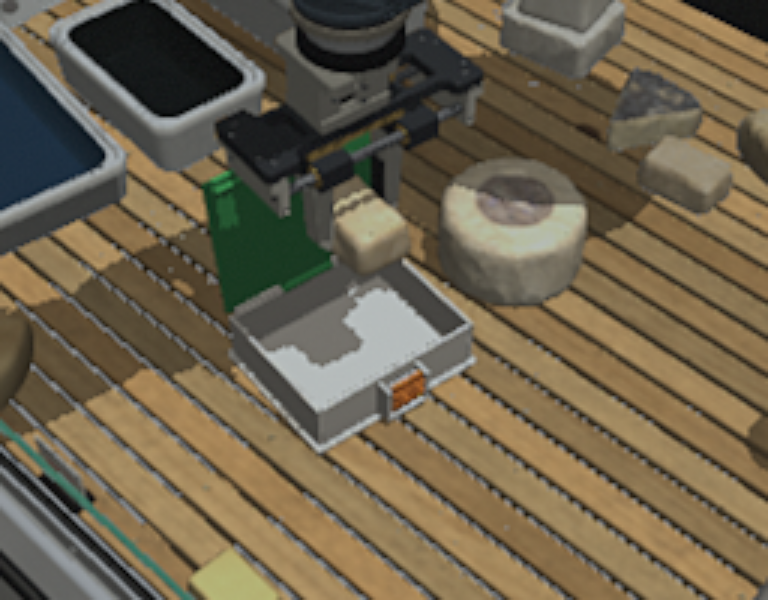

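The crop shows the brick held aligned over the box at (370,230), the lid behind it at (270,230), and the gripper clear of the lid.

Request:
apply_moves([
  [0,0,0,1,0,30,1],
  [0,0,0,1,0,60,1],
  [0,0,0,1,0,85,1],
  [0,0,0,1,0,105,1],
  [0,0,0,1,0,120,1],
  [0,0,0,1,0,130,1],
  [0,0,0,1,0,136,1],
  [0,0,0,1,0,140,1],
  [0,0,0,1,0,142,1],
  [0,0,0,1,0,142,1],
])

```text
time_s: 6.95
eef_pos: [0.5474, 0.0526, 0.0176]
orientation: [3.141, -0.0, 1.414]
force: [0.6, -0.0, -2.8]
grip_width: 0.0455
grip_force: 20.0
```

```bash
python3 -c "
from h import *
to((546,52,13),81)"
```

```text
t 6.95 pos [547.4  52.6  17.6] rpy [180.  -0.  81.] F [ 0.6 -0.  -2.8] w 0.0455 gf 19.999067187309265
move [ 0.03 -0.    0.02] [-0.8 -1.3  4.6]
```

Request:
apply_moves([
  [0,0,0,0,0,2,1],
  [0,0,0,0,0,3.5,1],
  [0,0,0,0,0,3.5,1],
  [0,0,0,0,0,3.5,-0.5],
  [0,0,0,0,0,3.5,-0.5],
  [0,0,0,0,0,3.5,-0.5],
  [0,0,0,0,0,3.5,-0.5],
  [0,0,0,0,0,3.5,-0.5],
  [0,0,0,0,0,3.5,-0.5],
  [0,0,0,0,0,3.5,-0.5],
])

```text
time_s: 7.78
eef_pos: [0.5472, 0.0528, 0.0139]
orientation: [3.141, -0.0, 1.414]
force: [-0.0, -0.0, 0.9]
grip_width: 0.0696
grip_force: 0.0
```

Request:
apply_moves([
  [0,0,0,0,0,-10,-0.5],
  [0,0,0,0,0,-30,-0.5],
  [0,0,0,0,0,-60,-0.5],
  [0,0,0,0,0,-95,-0.5],
  [0,0,0,0,0,-135,-0.5],
  [0,0,0,0,0,-175,-0.5],
  [0,0,0,0,0,-210,-0.5],
  [0,0,0,0,0,-240,1],
  [0,0,0,0,0,-240,1],
  [0,0,0,0,0,-240,1],
  [0,0,0,0,0,-240,1],
  [0,0,0,0,0,-240,1],
])

```text
time_s: 8.78
eef_pos: [0.5465, 0.0527, 0.2527]
orientation: [-3.139, 0.0, 1.414]
force: [0.2, -0.8, 0.3]
grip_width: 0.0413
grip_force: 0.0
```

```bash
python3 - <<'E'
from h import *
to((570,200,250),81)
im,d,P=grab("scene")
save("s3",cv2.resize(im[120:320,200:456],None,fx=3,fy=3))
E
```

```text
t 8.7833 pos [546.5  52.7 252.7] rpy [-179.9    0.    81. ] F [ 0.2 -0.8  0.3] w 0.0413 gf 0.0
move [-0.13  0.02  0.03] [149.1   0.3   2.6]
```

View pics/s3.png

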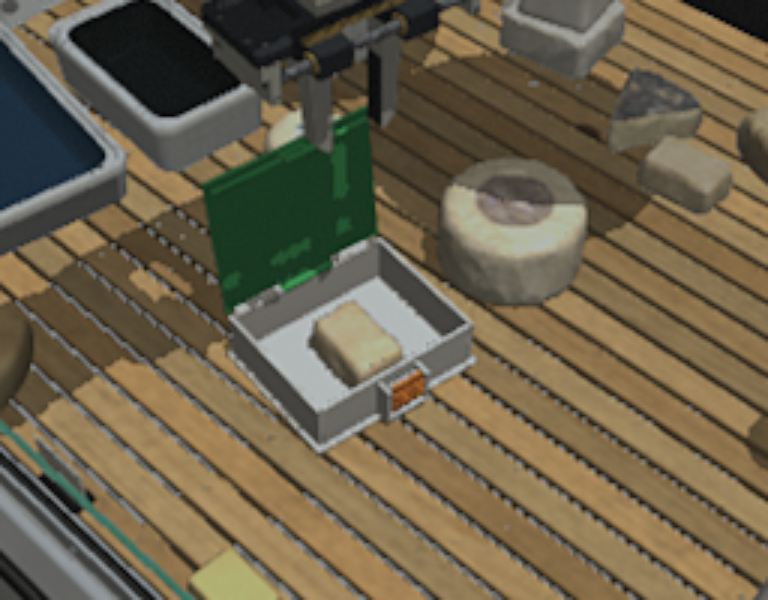

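The crop shows the brick flat on the box floor at (355,342), let go, with the lid still open. Next I take the shut fingers over the lid and down behind it.

Request:
apply_moves([
  [0,0,0,35,0,0,1],
  [0,0,0,70,0,0,1],
  [0,0,0,105,0,0,1],
  [0,0,0,135,0,0,1],
  [0,0,0,149,0,0,1],
  [0,0,0,149,0,0,1],
  [0,0,0,149,0,30,1],
  [0,0,0,149,0,60,1],
  [0,0,0,149,0,92,1],
  [0,0,0,149,0,92,1],
  [0,0,0,149,0,92,1],
])

```text
time_s: 9.75
eef_pos: [0.5698, 0.1987, 0.1611]
orientation: [-3.139, 0.002, 1.413]
force: [-0.0, 0.5, 1.0]
grip_width: 0.0003
grip_force: 0.0
```

```bash
python3 - <<'E'
from h import *
to((569,198,160),81)
p=ctrl.get_state()["eef_pos"]*1000; d=p[:2]-np.array([557.4,124.3]); print("u,v rel hinge",d@[.9877,-.1564],d@[.1564,.9877],"z rel",p[2]-50)
E
```

```text
t 9.75 pos [569.8 198.7 161.1] rpy [-1.798e+02  1.000e-01  8.100e+01] F [-0.   0.5  1. ] w 0.0003 gf 0.0
move [-0.17  0.09 -0.02] [-0.8 -0.6  1.1]
u,v rel hinge 0.5835450516535058 75.40822493176955 z rel 111.06081426140196
```

Request:
apply_moves([
  [0,0,0,-25,0,-1,1],
  [0,0,0,-45,0,-3,1],
  [0,0,0,-60,0,-4,1],
  [0,0,0,-72,0,-4,1],
  [0,0,0,-81,0,-4,1],
  [0,0,0,-91,0,-2,1],
  [0,0,0,-100,0,0,1],
  [0,0,0,-110,0,4,1],
  [0,0,0,-119,0,8,1],
  [0,0,0,-128,0,13,1],
  [0,0,0,-136,0,18,1],
  [0,0,0,-136,0,18,1],
])

```text
time_s: 10.75
eef_pos: [0.5483, 0.0642, 0.1424]
orientation: [-3.139, 0.001, 1.413]
force: [-0.7, -0.4, -0.6]
grip_width: 0.0004
grip_force: 0.0
```

```bash
python3 - <<'E'
from h import *
to((569,198,160),81)
p=ctrl.get_state()["eef_pos"]*1000; d=p[:2]-np.array([557.4,124.3]); print("u,v rel hinge",d@[.9877,-.1564],d@[.1564,.9877],"z rel",p[2]-50)
im,d,P=grab("scene")
save("s4",cv2.resize(im[120:320,200:456],None,fx=3,fy=3))
E
```

```text
t 10.75 pos [548.3  64.2 142.4] rpy [-179.9    0.    81. ] F [-0.7 -0.4 -0.6] w 0.0004 gf 0.0
move [-0.12  0.04 -0.03] [135.3  -0.6 -17.7]
u,v rel hinge 0.4379700068756734 -60.74387866764831 z rel 92.4327625723916
```

View pics/s4.png

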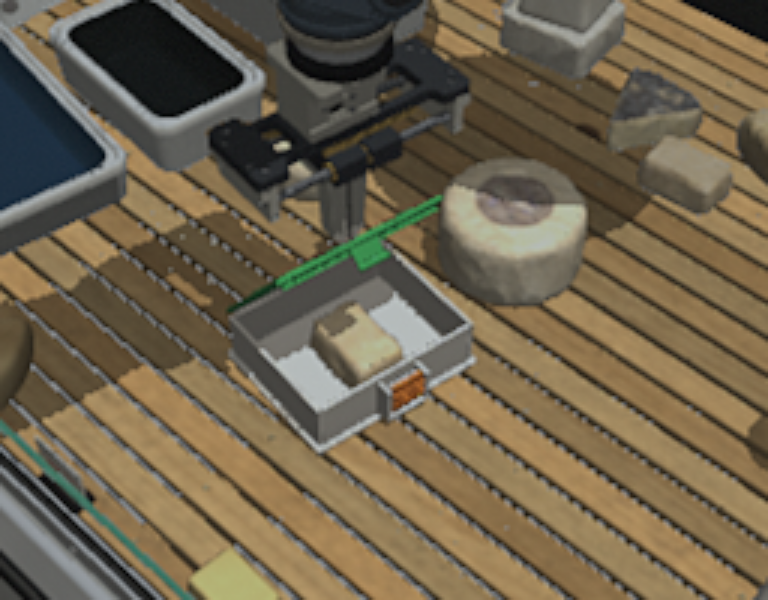

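The crop shows the fingertips at (345,225) on the lid, now swung about halfway over the box, with the brick unmoved at (355,342).

Request:
apply_moves([
  [0,0,0,-8,0,6,1],
  [0,0,0,-15,0,13,1],
  [0,0,0,-22,0,20,1],
  [0,0,0,-28,0,28,1],
  [0,0,0,-33,0,37,1],
  [0,0,0,-37,0,46,1],
  [0,0,0,-41,0,55,1],
  [0,0,0,-44,0,63,1],
  [0,0,0,-45,0,66,1],
  [0,0,0,-45,0,66,1],
])

```text
time_s: 11.63
eef_pos: [0.5417, 0.021, 0.0768]
orientation: [-3.14, 0.0, 1.414]
force: [0.5, -0.1, -0.4]
grip_width: 0.0004
grip_force: 0.0
```

```bash
python3 - <<'E'
from h import *
to((569,198,160),81)
p=ctrl.get_state()["eef_pos"]*1000; d=p[:2]-np.array([557.4,124.3]); print("u,v rel hinge",d@[.9877,-.1564],d@[.1564,.9877],"z rel",p[2]-50)
E
```

```text
t 11.6333 pos [541.7  21.   76.8] rpy [-179.9    0.    81. ] F [ 0.5 -0.1 -0.4] w 0.0004 gf 0.0
move [-0.09  0.01  0.01] [179.1  -0.8 -83.2]
u,v rel hinge 0.621389389968915 -104.46568247348758 z rel 26.835566932029707
```

Request:
apply_moves([
  [0,0,0,0,0,-8,1],
  [0,0,0,-10,0,-8,1],
  [0,0,0,-17,0,-8,1],
  [0,0,0,-17,0,-4,1],
  [0,0,0,-17,0,0,1],
  [0,0,0,-17,0,4,1],
  [0,0,0,-17,0,7,1],
  [0,0,0,-17,0,9,1],
  [0,0,0,-17,0,10,1],
  [0,0,0,-17,0,11,1],
  [0,0,0,-17,0,12,1],
  [0,0,0,-17,0,12,1],
])

```text
time_s: 12.63
eef_pos: [0.5394, 0.0044, 0.0664]
orientation: [-3.141, 0.0, 1.414]
force: [-5.7, -0.2, 9.7]
grip_width: 0.0005
grip_force: 4.9
```

Request:
apply_moves([
  [0,0,0,0,0,1,1],
  [0,0,0,0,0,2,1],
  [0,0,0,0,0,3,1],
  [0,0,0,0,0,4,1],
  [0,0,0,0,0,5,1],
  [0,0,0,0,0,6,1],
  [0,0,0,0,0,6,1],
])

```text
time_s: 13.22
eef_pos: [0.5395, 0.0045, 0.0596]
orientation: [-3.141, -0.0, 1.414]
force: [-0.8, 0.5, 0.5]
grip_width: 0.0006
grip_force: 0.0
```

```bash
python3 - <<'E'
from h import *
to((569,198,160),81)
p=ctrl.get_state()["eef_pos"]*1000; d=p[:2]-np.array([557.4,124.3]); print("u,v rel hinge",d@[.9877,-.1564],d@[.1564,.9877],"z rel",p[2]-50)
E
```

```text
t 13.2167 pos [539.5   4.5  59.6] rpy [-180.   -0.   81.] F [-0.8  0.5  0.5] w 0.0006 gf 0.0
move [-0.01 -0.    0.03] [ 195.8   -1.  -100.4]
u,v rel hinge 1.0366519823776503 -121.17375872016844 z rel 9.55592347455633
```

Request:
apply_moves([
  [0,0,0,0,0,1,1],
  [0,0,0,0,0,2,1],
  [0,0,0,0,0,3,1],
  [0,0,0,0,0,3.5,1],
  [0,0,0,0,0,3.5,1],
])

```text
time_s: 13.63
eef_pos: [0.5395, 0.0044, 0.0563]
orientation: [-3.141, 0.0, 1.414]
force: [-0.0, 1.2, 0.1]
grip_width: 0.0002
grip_force: 0.2
```

Request:
apply_moves([
  [0,0,0,0,0,-5,1],
  [0,0,0,0,0,-30,1],
  [0,0,0,0,0,-65,1],
  [0,0,0,0,0,-100,1],
  [0,0,0,-40,0,-140,1],
  [0,0,0,-80,0,-140,1],
  [0,0,0,-120,0,-140,1],
  [0,0,0,-160,0,-140,1],
  [0,0,0,-200,0,-140,1],
  [0,0,0,-200,0,-140,1],
  [0,0,0,-200,0,-140,1],
])

```text
time_s: 14.55
eef_pos: [0.5078, -0.1951, 0.1966]
orientation: [3.141, 0.0, 1.411]
force: [0.1, 0.2, 0.1]
grip_width: 0.0003
grip_force: 0.0
```

```bash
python3 - <<'E'
from h import *
a=np.deg2rad(-9);bx=np.array([np.cos(a),np.sin(a)]);by=np.array([-bx[1],bx[0]])
for n in("top","scene"):
    im,d,P=grab(n);hsv=cv2.cvtColor(im,cv2.COLOR_RGB2HSV);x,y,z=np.moveaxis(P,-1,0)
    g=(x>.4)&(x<.65)&(y>-.1)&(y<.2)&(hsv[...,0]>45)&(hsv[...,0]<75)&(hsv[...,1]>120)&(z>.03)
    q=P[g]*1000;print(n,g.sum(),"slope",np.polyfit(q[:,:2]@by,q[:,2],1),"z",np.percentile(q[:,2],[5,50,95]))
save("s5",cv2.resize(im[120:420,180:500],None,fx=2,fy=2))
to((0,0,0),81)
E
```

```text
top 4176 slope [6.24319224e-04 5.59257110e+01] z [51.08660713 55.99063703 60.90291576]
scene 2407 slope [1.06003377e-02 5.72065566e+01] z [55.5880613  58.84623082 61.64885586]
t 14.65 pos [ 508.3 -192.6  196.4] rpy [-180.   -0.   81.] F [ 0.5 -0.3 -0.5] w 0.0004 gf 0.0
move [-0.01 -0.02  0.01] [ 110.7 -532.1  196.5]
```

View pics/s5.png

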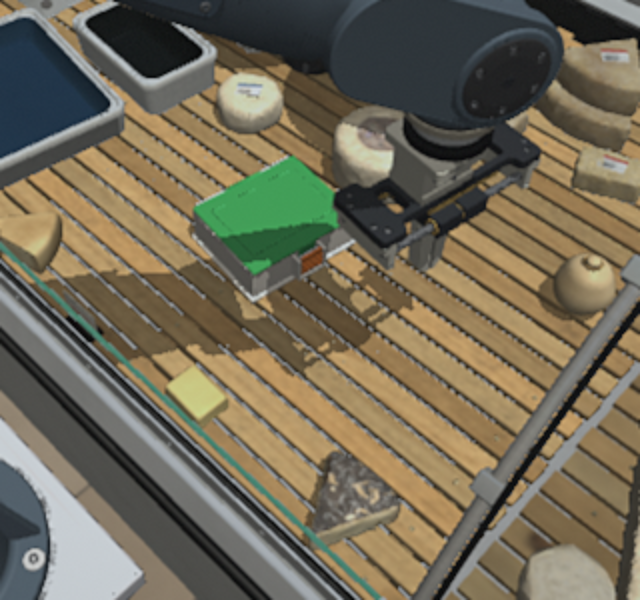

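The crop shows the lid lying flat and shut over the box at (270,215), with both bystander cheeses in place at (250,100) and (350,495). The measured lid slope is at most 0.01 rad, and the fingers are clear.

```bash
python3 -c "
from h import *
print(ctrl.close_job())"
```

```text
the job is handed in; nothing more can be done
None
```

The smoked brick is in the keeper box, lying flat when last seen before the lid closed. The lid is latched shut (slope at most 0.01 rad), neither bystander cheese was pushed about, and the job was handed in at about 15 s; the judge returned no verdict.

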